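Unlock the sprung drawer by feel

TASK

Take the wing-handled key out of the holder block, push it fully home in the lock on top of the grey lock box, feeling for the slot of the barrel because it rarely stands where the marks point, and turn it clockwise until the hidden bolt lets go and the drawer springs open. Be gentle: never press or force the key in the lock with more than about 25 N. Leave the key upright and fully home in the lock, let go of it, and leave the plug gauge, the drill chuck and the hose fitting where they are.

Things in the scene. Friction and masses are not known exactly. Their poses are not given: they have to be found in the camera images.
- lock_box: Fixed grey steel box, 160 x 160 x 84 mm high; origin at the centre of its underside, z up, drawer front facing its own -x. In the middle of its top a square steel lock boss, 52 x 52 mm, whose top is 88 mm above the origin. Two short black lines on the top, before and behind the boss along the box's x axis, are the marks for the barrel's slot.
- lock_mouth (a point): Centre of the lock's mouth, on the boss's top, 88 mm above the box's origin. A round bore, 31 mm in diameter with a 3 mm chamfer, goes 24 mm straight down from here to the barrel.
- barrel_face (a point): Centre of the barrel's flat face at the bore's bottom, 64 mm above the box's origin. In it is a slot 30 x 8 mm, 14 mm deep; the key's bit fits either way round. The slot should lie along the box's x axis but stands anywhere up to 0.45 rad either side; feel for it: pressed lightly (about 5 N) the bit slides round on the face and drops in when within about 0.05 rad.
- slot_floor (a point): Centre of the slot's floor, 50 mm above the box's origin; fully home means the key's lower end rests here. Turning takes 0.1 to 0.2 N m. Clockwise from above draws the hidden bolt, which lets go when the slot is about 1.1 rad clockwise of the marks (the box's x axis); hard stops at 1.75 rad clockwise and 0.6 rad counter-clockwise of the marks.
- drawer (a joint): How far the drawer of the lock box stands open, in m: 0 locked, 0.030 sprung fully open (towards the box's -x). A spring pushes it out as soon as the bolt lets go.
- drawer_front (a point): Centre of the drawer's front face, 42 mm above the box's underside.
- key: Loose steel key, 108 mm tall, 0.14 kg, upright in one of the two holes of the holder block. Origin at the centre of its lower end, z up. From the bottom: flat bit 28 mm (x) x 6 mm (y) x 18 mm high, round guide collar 28.5 mm across from 20 to 36 mm, 12 mm shank, and from 76 to 108 mm a flat wing handle 44 mm (x) x 12 mm (y) x 32 mm high, parallel to the bit.
- key_tip (a point): The key's origin: centre of the bit's lower end.
- key_grip (a point): Point on the key's axis in its handle, 95 mm above the lower end: grasp here, across the 12 mm thickness (along the key's y).
- key_block: Fixed black holder block, 55 x 170 x 40 mm high, origin at the centre of its underside; two round holes, 32 mm in diameter and 30 mm deep, 55 mm to either side of the centre along its y axis. One holds the key, the other the plug gauge.
- plug_gauge: Loose steel bore plug gauge, 85 mm tall, with a round handle 26 mm across and a round foot 29 mm across, upright in the other hole of the block; origin at the centre of its lower end. Not to be moved.
- drill_chuck: Drill chuck, 43 mm across and 50 mm tall, standing on the bench in front of the block; origin at the centre of its underside. Not to be moved.
- hose_fitting: Brass hose fitting, 23 x 50 x 31 mm, lying on the bench behind; origin at the centre of its underside. Not to be moved.
Things that resemble listed ones, but are neither listed nor needed, are in the scene too. What is shaped like the key but purple or turquoise is not meant.

How it is judged:
By the outcome, as a careful person would: the job done as asked, in the order asked, and still so for the second after the job is handed in, with the robot touching nothing.
It also fails if it takes over 58 s, if anything falls off the work surface, if the arm or the gripper's body presses on something with over 40 N, if the wrist force passes 120 N, or if a joint passes its speed limit or range.

ROBOT

A 6-joint arm with a two-finger parallel gripper is mounted at the origin on a cart in front of the work surface, level with it; the furniture and walls round the work are solid. World frame = base frame: x ahead of the robot, y to its left, z up, the work surface at z = 0. Lengths are in mm, angles in rad, forces in N, time in s.
With the tool pointing down it reaches from about 375 to 825 mm from the base axis. Payload 5.5 kg.
Tool frame: the origin (TCP) lies midway between the tips of the shut fingers; the grasp point (between the pads) lies 19 mm behind it; z points along the fingers, y is the line along which they close (so a half turn about z gives the same grasp; the last joint's range is limited). The gripper opens to 85 mm and grips with 20 to 120 N. Pads are 22 mm wide; open, the fingers measure 114 mm over their backs; the gripper's body (76 mm by 85 mm) begins 54 mm behind the grasp point. The pads swing forward as they close: fully open they stand 13 mm farther back than shut.
Start: joints at [1.238, 0.314, -0.047, 1.21, 0, 1.571], TCP at [196.011, 567.075, 231.299] pointing down, gripper open.
Joint ranges: [-2.67, 2.67], [-0.69, 1.73], [-1.03, 1.25], [-2.08, 2.16], [-1.42, 1.45], [-3.14, 3.14]. Speed limits (rad/s): [2.39, 2.39, 3.01, 3.14, 3.14, 3.14].

INTERFACE

Orientations are given as a rotation vector (axis times angle).
In Python, from cell import bot, imaging gives the robot as it stands.
- The arm moves only by the tool carry_out, never from a script. Its argument "steps" is a list of rows, each an object of numbers: "x", "y", "z": the shift along the tool's x, y, z in cm; "turn": the turn about the tool's z in rad. In form: [{"x": .., "y": .., "z": .., "turn": ..}, ...]. A call has 1 to 12 rows; each row is the pose to reach, as a shift and turn from the pose commanded when the call began, along the tool's axes at that moment; what a row does not reach only later rows make up. A row lasts 1/8 s, in which the tool goes at most 62.5 mm and 10.7 degrees, less where a joint would pass 70% of its speed; a pose out of reach is approached as far as the arm can. A call with a gripper value outside its range is refused whole. "fingers" is the opening in per cent of the stroke, from 0 (shut) to 100 (fully open), set as the call begins (left out, the last holds). The fingers move at their own pace and stop on an object; "squeeze" is the grip in N (left out, the last holds). Time passes only in rows, so rows that repeat a pose let the fingers close. It gives the time, the measured TCP pose, the force, the opening and the grip force at its end, in the units of the state.
- bot.read_state(): the state, without advancing time (a new reading comes with each control period).
- imaging.capture(name): name is "side" or "top" or "wrist"; returns the picture (420x560x3 uint8, red, green, blue); there is no depth.
- imaging.camera_model(name): a dict with "K" (3x3 intrinsics, pixels), "R" (3x3) and "t" (3): a world point X has camera coordinates R X + t. Camera axes: x right, y down, z forward; pixel columns grow to the right and rows downward; lengths in mm; the calibration is good to about 2 mm. A picture is of the moment at which its call begins: read the wrist's pose just before it. camera_model takes no time and is no camera call; for the wrist camera it gives the pose at the moment of the call.
- bot.finish_job(): hands the job in; it is judged then, once.
The state is a dict: "time": time; "joint_pos": joint angles; "joint_vel": joint speeds; "joint_efforts": joint torques, N m; "tcp_pos": TCP position; "ee_rot": TCP orientation; "force": force on the tool from outside, world axes, zero at the start; "ft_torque": the same for the moment, N m; "grip_width": finger opening in mm; "finger_force": force on a finger pad.
Only numpy, scipy, OpenCV 4.12 (cv2) and the standard library are available. Lean on these libraries where they do the work, as an engineer would, in place of code of your own. Each camera call takes 0.05 s, during which the arm holds its last target. There are 200 camera calls.

## Working session

There is one attempt and no reset: what is moved stays moved. The work goes in short steps, Python scripts to look and compute and a tool call to move; the robot and the scene stay as the last step left them, time stands still between calls to the robot, and variables do not carry over. Pictures are saved under pics/ and viewed, at most 10 in all, crops included, and the job is handed in when it is done.

Besides the shell and the picture viewer there is one more tool, called after "Call:" as name(argument=value, ...) on one line, values as JSON. carry_out: Moves the arm, as the interface text tells. Its arguments: {"type":"object","properties":{"steps":{"type":"array"},"fingers":{"type":"number"},"squeeze":{"type":"number"}},"required":["steps"]}

```bash
mkdir -p pics; python3 - <<'E'
from cell import bot, imaging
import cv2
for n in ("top","side"):
    p=imaging.capture(n); cv2.imwrite(f"pics/{n}0.png",p[:,:,::-1])
    m=imaging.camera_model(n); print(n,m["K"].round(1).tolist(),m["R"].round(3).tolist(),m["t"].round(1).tolist())
s=bot.read_state(); print(s)
E
```

```text
top [[448.3, 0.0, 276.0], [0.0, 448.3, 213.4], [0.0, 0.0, 1.0]] [[-0.014, -1.0, -0.005], [-0.999, 0.014, -0.045], [0.045, 0.004, -0.999]] [105.2, 481.7, 919.2]
side [[413.3, 0.0, 280.9], [0.0, 413.3, 205.4], [0.0, 0.0, 1.0]] [[0.993, -0.119, -0.022], [-0.077, -0.473, -0.878], [0.094, 0.873, -0.478]] [-447.7, 172.3, 765.4]
{'time': 0.1, 'joint_pos': array([ 1.23797626e+00,  3.14145916e-01, -4.79571690e-02,  1.21019590e+00,
        9.18964343e-06,  1.57078418e+00]), 'joint_vel': array([-0.00176225, -0.00231122,  0.00259045, -0.00118249, -0.00019382,
        0.00030013]), 'joint_efforts': array([-8.09514549e-04, -5.40768635e+01,  3.40541339e+01,  1.12298678e-02,
       -1.13389913e-04,  3.10593087e-06]), 'tcp_pos': array([195.85743182, 566.59714409, 230.53601629]), 'ee_rot': array([-5.20321310e-01, -3.09794188e+00,  2.32517716e-03]), 'force': array([-0.38823743,  0.51274005, -0.55590217]), 'ft_torque': array([-0.00576374,  0.04209964, -0.01821537]), 'finger_force': 0.0, 'grip_width': 85.5144137529398}
```

View pics/top0.png

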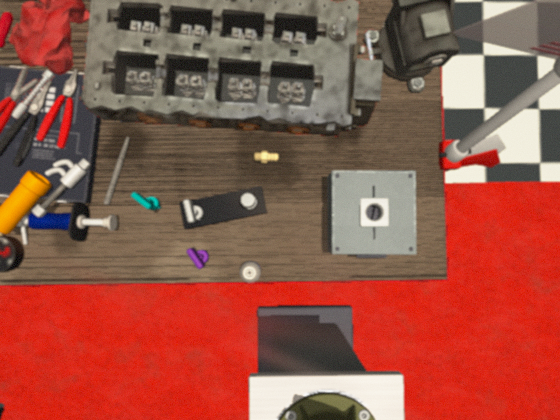

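View pics/side0.png

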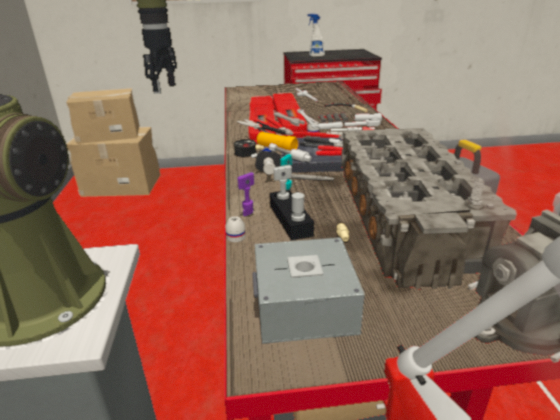

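The top picture shows the lock box around (374,212), the block around (223,207) with the key at the left hole (about (193,208)), the gauge at (248,200), the chuck at (250,272) and the fitting at (266,157). Now I'll zoom in.

```bash
python3 - <<'E'
import cv2
p=cv2.imread("pics/top0.png")
a=cv2.resize(p[180:280,170:290],(600,500),interpolation=cv2.INTER_CUBIC)
cv2.imwrite("pics/c1.png",a)
b=cv2.resize(p[160:265,320:430],(628,600),interpolation=cv2.INTER_CUBIC)
cv2.imwrite("pics/c2.png",b)
E
```

```text
(no output)
```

View pics/c1.png

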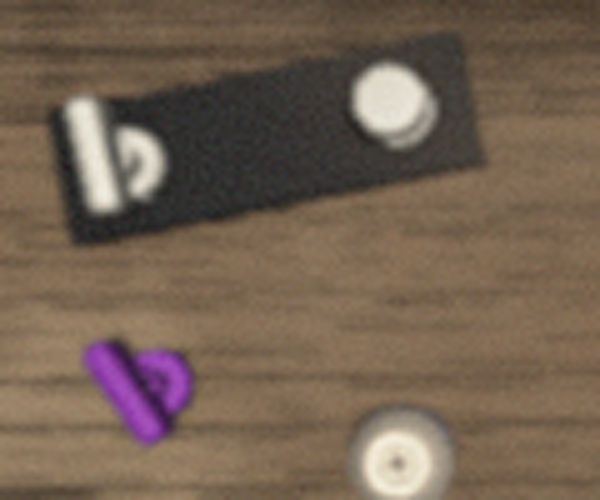

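View pics/c2.png

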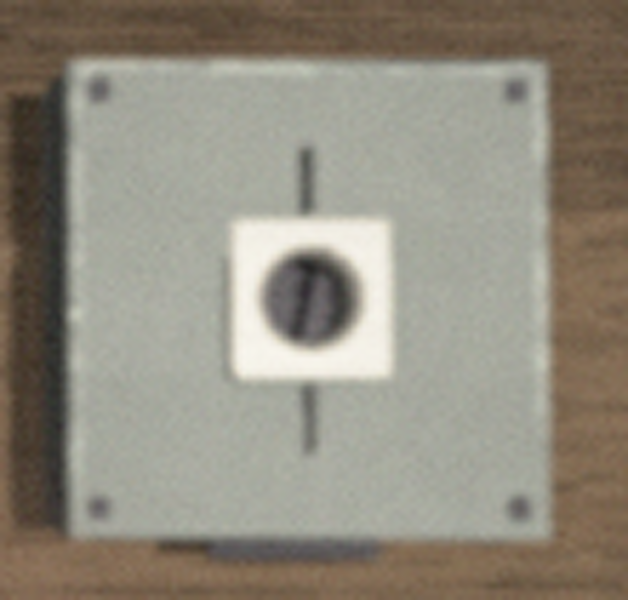

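The key's handle top spans (84,100)–(107,208) in crop 1. In crop 2 the boss centre is (312,299), the marks run (306,148)–(310,453), and the slot seems to lean slightly clockwise.

```bash
cat > h.py <<'E'
import numpy as np
from cell import bot, imaging
from scipy.spatial.transform import Rotation as Ro
def unp(m,px,z):
    R,t,K=map(np.array,(m["R"],m["t"],m["K"]))
    d=R.T@np.linalg.solve(K,[px[0],px[1],1]); c=-R.T@t
    return c+d*(z-c[2])/d[2]
def proj(m,X):
    v=np.array(m["K"])@(np.array(m["R"])@X+m["t"]); return v[:2]/v[2]
def tool(): 
    s=bot.read_state(); return s,Ro.from_rotvec(s["ee_rot"]).as_matrix()
E
python3 - <<'E'
from h import *
m=imaging.camera_model("top")
def c1(x,y): return (170+(x+.5)/5-.5,180+(y+.5)/5-.5)
s=110/628
def c2(x,y): return (320+(x+.5)*s-.5,160+(y+.5)*s-.5)
for n,p,z in [("key",c1(95,155),118),("keya",c1(82,98),118),("keyb",c1(108,212),118),("gauge",c1(388,100),95),("b1",c1(52,110),40),("b2",c1(75,243),40),("b3",c1(485,160),40),("b4",c1(460,33),40),
 ("boss",c2(312.5,299),88),("mk1",c2(306,148),84),("mk2",c2(310,453),84),("q1",c2(70,60),84),("q2",c2(548,62),84),("q3",c2(548,538),84),("q4",c2(70,538),84),("sl1",c2(315,265),64),("sl2",c2(302,335),64)]:
    print(n,unp(m,p,z).round(1))
S,R=tool(); print(R.round(3).tolist())
w=imaging.camera_model("wrist"); print(np.array(w["K"]).round(1).tolist(),(R.T@(-np.array(w["R"]).T@w["t"]-S["tcp_pos"])).round(1),(np.array(w["R"])@R).round(3).tolist())
E
```

```text
key [485.6 258.8 118. ]
keya [506.6 263.5 118. ]
keyb [464.6 254.1 118. ]
gauge [506.1 152.4  95. ]
b1 [508.1 291.6  40. ]
b2 [454.5 282.5  40. ]
b3 [485.6 117.4  40. ]
b4 [537.  126.8  40. ]
boss [479.7 -88.6  88. ]
mk1 [530.6 -88.5  84. ]
mk2 [428.5 -87.4  84. ]
q1 [561.4  -9.9  84. ]
q2 [ 558.5 -170.3   84. ]
q3 [ 399.1 -166.    84. ]
q4 [401.3  -6.9  84. ]
sl1 [492.4 -94.9  64. ]
sl2 [468.5 -89.9  64. ]
[[-0.945, 0.327, -0.0], [0.327, 0.945, -0.001], [0.0, -0.002, -1.0]]
[[343.9, 0.0, 269.5], [0.0, 343.9, 208.0], [0.0, 0.0, 1.0]] [  82.6   -0.4 -143.6] [[-0.0, 1.0, -0.001], [-0.946, -0.0, -0.325], [-0.325, 0.0, 0.946]]
```

Call:
carry_out(steps=[{"x":-3,"y":-1.6,"z":0.3,"turn":-0.05},{"x":-7.5,"y":-4,"z":0.8,"turn":-0.12},{"x":-12.5,"y":-6.5,"z":1.3,"turn":-0.2},{"x":-17.5,"y":-9.2,"z":1.9,"turn":-0.27},{"x":-22.5,"y":-11.8,"z":2.4,"turn":-0.34},{"x":-27.5,"y":-14.4,"z":3,"turn":-0.41},{"x":-32,"y":-16.8,"z":3.5,"turn":-0.47},{"x":-35.5,"y":-18.6,"z":3.8,"turn":-0.51},{"x":-37.5,"y":-19.6,"z":4,"turn":-0.535},{"x":-37.5,"y":-19.6,"z":4,"turn":-0.535},{"x":-37.5,"y":-19.6,"z":4,"turn":-0.535}], fingers=100)

```text
time: 1.48
tcp_pos: [485.8, 259.6, 191.1]
ee_rot: [0.317, -3.125, -0.0]
force: [0.1, 0.6, -0.3]
grip_width: 85.5
finger_force: 0.0
```

```bash
python3 - <<'E'
from h import *
import cv2
S,R=tool(); m=imaging.camera_model("wrist"); p=imaging.capture("wrist"); np.save("m1.npy",m,allow_pickle=True)
cv2.imwrite("pics/w1.png",p[:,:,::-1]); print(S["time"],S["tcp_pos"],R.round(3).tolist(),S["joint_pos"].round(3))
for X in [(486,259,118),(507,263.5,118),(465,254.5,118)]: print(proj(m,np.array(X)))
E
```

```text
1.475 [485.80763939 259.59373121 191.07481645] [[-0.98, -0.201, -0.001], [-0.201, 0.98, 0.0], [0.001, 0.0, -1.0]] [ 0.49   0.242 -0.236  1.094  0.     0.288]
[269.73515031 220.01294261]
[270.01636709 248.91186257]
[269.43651556 189.32408483]
```

View pics/w1.png

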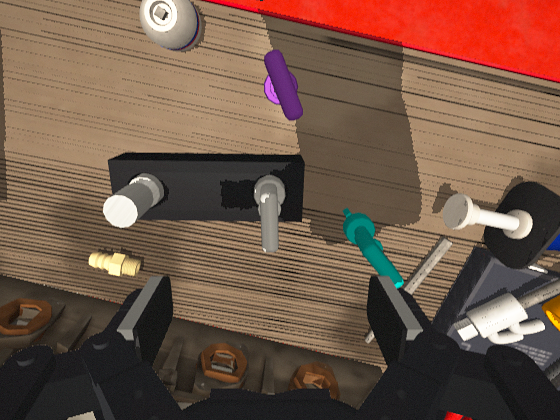

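The wrist view shows the key's handle from about (269,190) to (270,250), as predicted, and aligned with the fingers. I'll descend and grasp.

Call:
carry_out(steps=[{"x":0,"y":0,"z":2.5,"turn":0},{"x":0,"y":0,"z":5.5,"turn":0},{"x":0,"y":0,"z":8.5,"turn":0},{"x":0,"y":0,"z":10,"turn":0},{"x":0,"y":0,"z":10.5,"turn":0},{"x":0,"y":0,"z":10.5,"turn":0}])

```text
time: 2.28
tcp_pos: [486.6, 259.8, 86.9]
ee_rot: [-0.318, 3.125, 0.0]
force: [0.4, 0.5, 0.4]
grip_width: 85.3
finger_force: 0.0
```

Call:
carry_out(steps=[{"x":0,"y":0,"z":0,"turn":0},{"x":0,"y":0,"z":0,"turn":0},{"x":0,"y":0,"z":0,"turn":0},{"x":0,"y":0,"z":0,"turn":0},{"x":0,"y":0,"z":0,"turn":0},{"x":0,"y":0,"z":0,"turn":0},{"x":0,"y":0,"z":0,"turn":0},{"x":0,"y":0,"z":0,"turn":0}], fingers=0, squeeze=60)

```text
time: 3.28
tcp_pos: [486.6, 259.4, 86.5]
ee_rot: [-0.317, 3.125, 0.0]
force: [-0.8, -0.3, 5.2]
grip_width: 11.1
finger_force: 58.8
```

Call:
carry_out(steps=[{"x":0,"y":0,"z":-2,"turn":0},{"x":0,"y":0,"z":-4.5,"turn":0},{"x":0,"y":0,"z":-7.5,"turn":0},{"x":0,"y":0,"z":-10,"turn":0},{"x":0,"y":0,"z":-12,"turn":0},{"x":0,"y":0,"z":-12,"turn":0}])

```text
time: 4.03
tcp_pos: [487.1, 259.8, 207.1]
ee_rot: [-0.317, 3.124, 0.001]
force: [-0.0, 0.4, -1.4]
grip_width: 11.2
finger_force: 58.5
```

Call:
carry_out(steps=[{"x":0.2,"y":-2.5,"z":0,"turn":0.03},{"x":0.5,"y":-6.5,"z":0,"turn":0.08},{"x":0.9,"y":-11.5,"z":0,"turn":0.14},{"x":1.3,"y":-16.5,"z":0,"turn":0.2},{"x":1.7,"y":-21.5,"z":0,"turn":0.26},{"x":2,"y":-26.5,"z":0,"turn":0.31},{"x":2.4,"y":-31,"z":0,"turn":0.36},{"x":2.6,"y":-34,"z":0,"turn":0.39},{"x":2.7,"y":-34.9,"z":0,"turn":0.4},{"x":2.7,"y":-34.9,"z":0,"turn":0.4},{"x":2.7,"y":-34.9,"z":0,"turn":0.4}])

```text
time: 5.4
tcp_pos: [529.7, -86.9, 205.8]
ee_rot: [-0.308, -3.126, -0.001]
force: [-0.3, 0.2, -1.2]
grip_width: 11.3
finger_force: 58.7
```

```bash
python3 - <<'E'
from h import *
import cv2
S,R=tool(); m=imaging.camera_model("wrist"); p=imaging.capture("wrist"); np.save("m2.npy",m,allow_pickle=True)
q=imaging.capture("side")
cv2.imwrite("pics/w2raw.png",p[:,:,::-1]); cv2.imwrite("pics/s2raw.png",q[:,:,::-1])
c=proj(m,np.array([480,-88.4,88])); print(S["time"],S["tcp_pos"],R.round(3).tolist(),S["joint_pos"].round(3),S["force"],S["ft_torque"],c)
ms=imaging.camera_model("side")
c2=proj(ms,S["tcp_pos"]); print(c2)
x,y=c.astype(int); X,Y=c2.astype(int); print(x,y,X,Y)
A=p[max(y-50,0):max(y-50,0)+100,x-50:x+50]; B=q[Y-40:Y+80,X-50:X+50]
o=np.hstack([cv2.resize(A,(400,600*2//3),interpolation=cv2.INTER_CUBIC),cv2.resize(B,(333,400),interpolation=cv2.INTER_CUBIC)])
cv2.imwrite("pics/w2.png",o[:,:,::-1])
E
```

```text
5.4 [529.69386786 -86.88149563 205.84139071] [[-0.981, 0.195, -0.001], [0.195, 0.981, 0.001], [0.001, 0.0, -1.0]] [-0.163  0.208 -0.244  1.12   0.     0.033] [-0.31116133  0.22723215 -1.19853051] [0.01570874 0.00507409 0.06944761] [255.01096843 138.11854026]
[334.98799685 200.27975604]
255 138 334 200
```

View pics/w2.png

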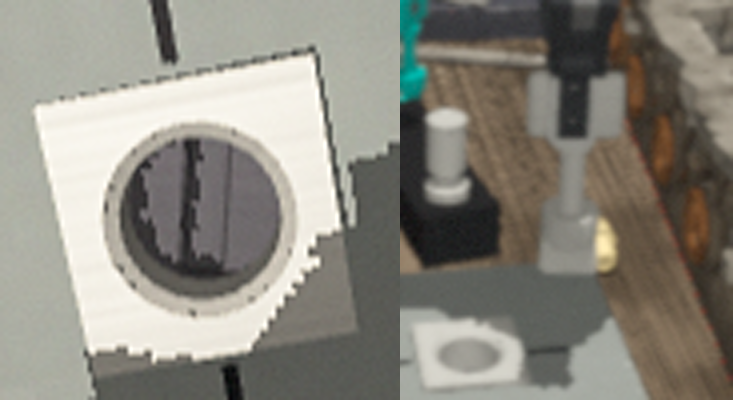

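The picture shows the mouth at about (254.7,142.3) px. The slot's edges are at crop x≈190 and x≈230, nearly parallel to the tool's x. In the side inset the key hangs upright, well gripped. I'll get the slot's angle numerically.

```bash
python3 - <<'E'
from h import *
import cv2
p=cv2.imread("pics/w2raw.png",0).astype(int); m=np.load("m2.npy",allow_pickle=True).item()
for y in range(122,158,3): print(y,p[y,236:276])
g=cv2.GaussianBlur(p.astype(np.float32),(0,0),0.7)
pts=[]
for y in range(127,152):
    r=g[y,257:267]; i=257+np.argmin(r-np.linspace(r[0],r[-1],10)); pts.append((i,y))
print(pts)
P=np.array([unp(m,q,64)[:2] for q in pts]); 
vx,vy,x0,y0=cv2.fitLine(P.astype(np.float32),cv2.DIST_HUBER,0,.01,.01).ravel(); print(np.arctan2(vy,vx),x0,y0)
print("mouth",unp(m,(254.7,142.3),88))
E
```

```text
122 [246 245 246 246 237 211 179 135 174 175 178 178 148 161 145 114 102 110
 110 129 136 135 145 157 164 171 182 178 178 176 175 200 221 232 243 239
 238 236 237 236]
125 [245 225 141 163 168 172 173 145 124 111 111 114 109 114 100  61  33  55
  54 116 112 111 113 112 106 108  79  99 114 138 154 173 178 174 176 200
 233 243 241 241]
128 [166 169 172 158 103  46  89 116 115 115 110 113 115 113 100  77  37  52
  94  90 114 113 111 109 107 101  81 113 111 109 111 106 106 140 179 190
 183 181 198 243]
131 [168 159  74  47  87 116 110 107 109 110 111 108 110 112  94  63  40  55
 115 109 111 111 111 108 107  95  88 110 107 110 109 109 106 105 105 125
 169 192 189 182]
134 [121  68  52  53  51 114 112 108 110 108 110 107 112 107  83  56  48  53
  53 112 113 111 108 108 107  90  88 112 112 112 112 110 113 112 111 111
 109 133 192 192]
137 [ 72  57  52  50  55  53 113 110 106 108 109 110 109 109  80  51  50  53
  48 113 112 109 106 107 111  87  96 107 107 106 104 106 105 106 108 107
 106 104 127 191]
140 [ 77  66  51  54  92  88 109 107 108 109 107 106 107 106  71  39  53  52
 111 109 110 11
[... 844 characters left out ...]
9  42  58  82  82  82  89  97  87  92  96  86 123 179
 197 195 194 193]
[(np.int64(262), 127), (np.int64(262), 128), (np.int64(262), 129), (np.int64(262), 130), (np.int64(262), 131), (np.int64(262), 132), (np.int64(262), 133), (np.int64(261), 134), (np.int64(261), 135), (np.int64(261), 136), (np.int64(261), 137), (np.int64(261), 138), (np.int64(261), 139), (np.int64(261), 140), (np.int64(261), 141), (np.int64(261), 142), (np.int64(261), 143), (np.int64(261), 144), (np.int64(261), 145), (np.int64(261), 146), (np.int64(261), 147), (np.int64(261), 148), (np.int64(261), 149), (np.int64(261), 150), (np.int64(261), 151)]
-0.2567926 484.17215 -84.88016
mouth [483.00293758 -89.28082142  88.        ]
```

Call:
carry_out(steps=[{"x":1,"y":-0.3,"z":0.3,"turn":0.03},{"x":2.5,"y":-0.6,"z":1,"turn":0.055},{"x":4,"y":-1,"z":2,"turn":0.055},{"x":4.7,"y":-1.1,"z":2.9,"turn":0.055},{"x":4.7,"y":-1.1,"z":2.9,"turn":0.055},{"x":4.7,"y":-1.1,"z":2.9,"turn":0.055},{"x":4.7,"y":-1.1,"z":2.9,"turn":0.055}])

```text
time: 6.38
tcp_pos: [482.6, -89.6, 177.7]
ee_rot: [0.396, 3.116, -0.0]
force: [0.5, 0.2, -1.4]
grip_width: 11.1
finger_force: 58.7
```

```bash
python3 - <<'E'
from h import *
import cv2
S,R=tool(); ms=imaging.camera_model("side")
p=imaging.capture("wrist"); q=imaging.capture("side")
print(S["time"],S["tcp_pos"],R[:2,:2].round(3).tolist(),S["force"],S["ft_torque"])
X,Y=proj(ms,np.array([480,-88.4,88])).astype(int); print(X,Y)
B=cv2.resize(q[Y-70:Y+50,X-50:X+50],(400,480),interpolation=cv2.INTER_CUBIC)
A=cv2.resize(p[100:340,170:370],(400,480))
cv2.imwrite("pics/w3.png",np.hstack([A,B])[:,:,::-1])
E
```

```text
6.375 [482.56764955 -89.5856239  177.68332118] [[-0.968, 0.25], [0.25, 0.968]] [ 0.47394666  0.19840901 -1.38822404] [-0.04699096  0.05133735  0.03410183]
303 265
```

View pics/w3.png

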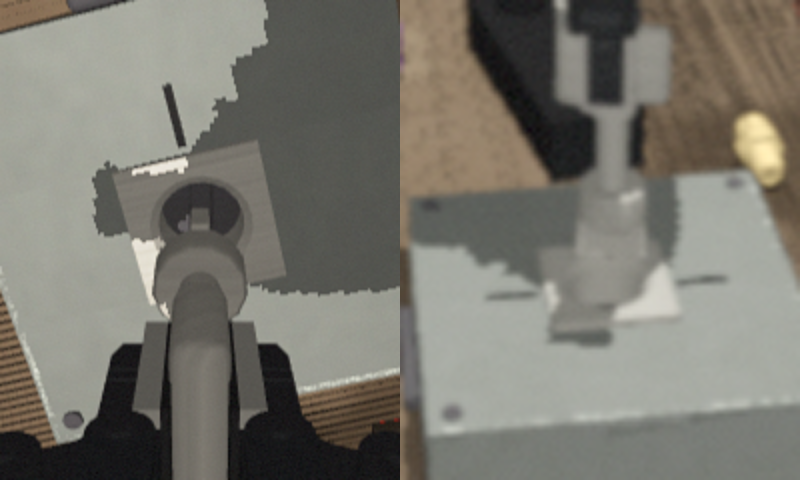

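The picture shows bore, slot and bit laterally in line (bore centre at crop (202,228), bit (200,215), slot (201,195)). I'll lower gently.

Call:
carry_out(steps=[{"x":0,"y":0,"z":0.5,"turn":0},{"x":0,"y":0,"z":1,"turn":0},{"x":0,"y":0,"z":1.3,"turn":0},{"x":0,"y":0,"z":1.5,"turn":0},{"x":0,"y":0,"z":1.6,"turn":0},{"x":0,"y":0,"z":1.7,"turn":0}])

```text
time: 7.22
tcp_pos: [481.8, -89.5, 160.3]
ee_rot: [0.396, 3.117, 0.0]
force: [-0.5, 0.9, -1.0]
grip_width: 11.3
finger_force: 58.7
```

Call:
carry_out(steps=[{"x":0,"y":0,"z":0.3,"turn":0},{"x":0,"y":0,"z":0.6,"turn":0},{"x":0,"y":0,"z":0.9,"turn":0},{"x":0,"y":0,"z":1.2,"turn":0},{"x":0,"y":0,"z":1.4,"turn":0},{"x":0,"y":0,"z":1.4,"turn":0}])

```text
time: 7.98
tcp_pos: [481.7, -89.6, 146.1]
ee_rot: [-0.396, -3.116, 0.0]
force: [-0.6, 0.2, -1.4]
grip_width: 10.9
finger_force: 58.8
```

Call:
carry_out(steps=[{"x":0,"y":0,"z":0.1,"turn":0},{"x":0,"y":0,"z":0.2,"turn":0},{"x":0,"y":0,"z":0.3,"turn":0},{"x":0,"y":0,"z":0.4,"turn":0}])

```text
time: 8.48
tcp_pos: [481.8, -89.5, 142.3]
ee_rot: [0.396, 3.117, 0.0]
force: [-0.3, 0.7, -1.2]
grip_width: 11.2
finger_force: 58.8
```

Tip at about 66 mm. I'll continue in small steps onto the face.

Call:
carry_out(steps=[{"x":0,"y":0,"z":0.1,"turn":0},{"x":0,"y":0,"z":0.2,"turn":0},{"x":0,"y":0,"z":0.3,"turn":0},{"x":0,"y":0,"z":0.35,"turn":0}])

```text
time: 8.98
tcp_pos: [481.8, -89.5, 138.7]
ee_rot: [-0.396, -3.116, -0.0]
force: [-1.4, 0.9, -0.3]
grip_width: 11.1
finger_force: 58.8
```

Call:
carry_out(steps=[{"x":0,"y":0,"z":0.1,"turn":0},{"x":0,"y":0,"z":0.2,"turn":0},{"x":0,"y":0,"z":0.3,"turn":0}])

```text
time: 9.35
tcp_pos: [481.7, -89.5, 135.7]
ee_rot: [-0.396, -3.116, -0.0]
force: [-2.0, 1.2, -0.5]
grip_width: 11.0
finger_force: 58.9
```

Call:
carry_out(steps=[{"x":0,"y":0,"z":0.15,"turn":0},{"x":0,"y":0,"z":0.3,"turn":0},{"x":0,"y":0,"z":0.45,"turn":0},{"x":0,"y":0,"z":0.6,"turn":0},{"x":0,"y":0,"z":0.6,"turn":0}])

```text
time: 9.98
tcp_pos: [481.6, -89.5, 129.5]
ee_rot: [-0.396, -3.116, -0.0]
force: [-1.4, 1.4, -3.1]
grip_width: 11.1
finger_force: 58.6
```

Call:
carry_out(steps=[{"x":0,"y":0,"z":0.05,"turn":0},{"x":0,"y":0,"z":0.1,"turn":0},{"x":0,"y":0,"z":0.15,"turn":0}])

```text
time: 10.35
tcp_pos: [481.7, -89.5, 128.3]
ee_rot: [-0.396, -3.116, -0.0]
force: [-2.6, 0.7, -0.3]
grip_width: 11.1
finger_force: 58.9
```

Tip at about 51.8; feel on for the floor.

Call:
carry_out(steps=[{"x":0,"y":0,"z":0.05,"turn":0},{"x":0,"y":0,"z":0.1,"turn":0},{"x":0,"y":0,"z":0.15,"turn":0},{"x":0,"y":0,"z":0.15,"turn":0}])

```text
time: 10.85
tcp_pos: [481.7, -89.5, 126.7]
ee_rot: [-0.396, -3.116, -0.0]
force: [-2.8, 1.4, -0.4]
grip_width: 11.1
finger_force: 58.9
```

Call:
carry_out(steps=[{"x":0,"y":0,"z":0.03,"turn":0},{"x":0,"y":0,"z":0.06,"turn":0},{"x":0,"y":0,"z":0.06,"turn":0}])

```text
time: 11.22
tcp_pos: [481.8, -89.5, 126.5]
ee_rot: [0.396, 3.116, -0.0]
force: [-4.1, 1.9, 5.5]
grip_width: 11.2
finger_force: 59.6
```

Home on the floor (tip ≈ 50, about 6 N). Now I'll turn clockwise in stages, relieving the side force.

Call:
carry_out(steps=[{"x":0.05,"y":0,"z":0,"turn":0},{"x":0.08,"y":0,"z":0,"turn":0.06},{"x":0.08,"y":0,"z":0,"turn":0.12},{"x":0.08,"y":0,"z":0,"turn":0.18},{"x":0.08,"y":0,"z":0,"turn":0.25},{"x":0.08,"y":0,"z":0,"turn":0.25}])

```text
time: 11.98
tcp_pos: [481.8, -89.0, 126.5]
ee_rot: [0.78, 3.042, 0.002]
force: [-1.9, 3.2, 4.7]
grip_width: 11.4
finger_force: 59.6
```

```bash
python3 -c "
from h import *
S,R=tool();print(S['time'],S['tcp_pos'],R[:2,:2].round(3).tolist(),S['force'],S['ft_torque'])"
```

```text
11.975 [481.78157192 -88.99808587 126.53633611] [[-0.877, 0.481], [0.481, 0.877]] [-1.8544815   3.22824772  4.72242692] [1.05366515 0.37410455 0.07193481]
```

Call:
carry_out(steps=[{"x":0.05,"y":0.03,"z":0,"turn":0.07},{"x":0.05,"y":0.03,"z":0,"turn":0.14},{"x":0.05,"y":0.05,"z":0,"turn":0.21},{"x":0.05,"y":0.05,"z":0,"turn":0.28},{"x":0.05,"y":0.05,"z":0,"turn":0.35},{"x":0.05,"y":0.05,"z":0,"turn":0.35}])

```text
time: 12.72
tcp_pos: [481.8, -88.7, 126.5]
ee_rot: [1.296, 2.86, 0.001]
force: [0.4, 1.9, 2.6]
grip_width: 10.9
finger_force: 59.5
```

```bash
python3 -c "
from h import *
S,R=tool();print(S['time'],S['tcp_pos'],R[:2,:2].round(3).tolist(),S['force'],R.T@S['force'],S['ft_torque'])"
```

```text
12.725 [481.75416054 -88.65294279 126.52388106] [[-0.659, 0.752], [0.752, 0.659]] [0.36503995 1.9161145  2.60998438] [ 1.19721541  1.54127997 -2.60919502] [ 0.75637949 -0.00410202  0.0392465 ]
```

Call:
carry_out(steps=[{"x":0.02,"y":0.02,"z":0,"turn":0.07},{"x":0.02,"y":0.02,"z":0,"turn":0.14},{"x":0.02,"y":0.02,"z":0,"turn":0.21},{"x":0.02,"y":0.02,"z":0,"turn":0.28},{"x":0.02,"y":0.02,"z":0,"turn":0.35},{"x":0.02,"y":0.02,"z":0,"turn":0.42},{"x":0.02,"y":0.02,"z":0,"turn":0.45},{"x":0.02,"y":0.02,"z":0,"turn":0.45}])

```text
time: 13.72
tcp_pos: [481.9, -88.4, 126.5]
ee_rot: [1.902, 2.499, 0.002]
force: [1.3, 2.9, 2.1]
grip_width: 10.7
finger_force: 59.3
```

```bash
python3 - <<'E'
from h import *
import cv2
S,R=tool();print(S['time'],S['tcp_pos'],R[:2,:2].round(3).tolist(),S['force'],R.T@S['force'],S['ft_torque'])
t=imaging.capture("top");q=imaging.capture("side")
A=cv2.resize(t[150:280,310:440],(400,400),interpolation=cv2.INTER_CUBIC);B=cv2.resize(q[200:340,230:370],(400,400),interpolation=cv2.INTER_CUBIC)
cv2.imwrite("pics/w4.png",np.hstack([A,B])[:,:,::-1])
E
```

```text
13.725 [481.85066985 -88.44662909 126.54237929] [[-0.266, 0.964], [0.964, 0.266]] [1.32825226 2.89200283 2.10862838] [ 2.43286703  2.05405984 -2.10623938] [ 0.70524755 -0.59423829  0.07616586]
```

View pics/w4.png

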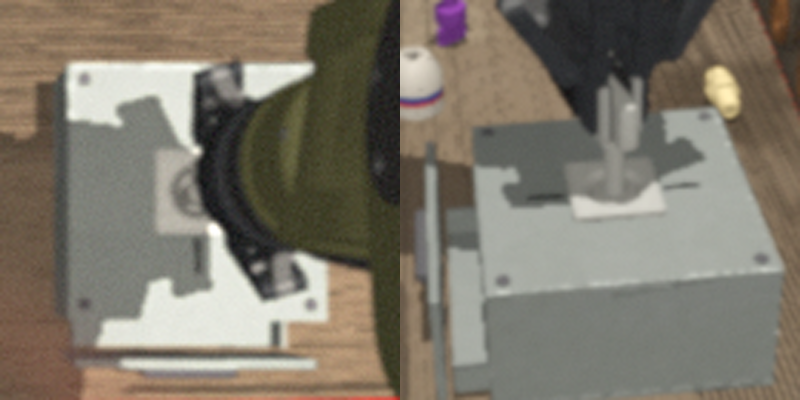

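The side picture shows the drawer front sprung out at (430,230) and the key upright in the lock. I'll ease the side force, let go and retract upwards.

Call:
carry_out(steps=[{"x":0.05,"y":0.04,"z":0,"turn":0},{"x":0.05,"y":0.04,"z":0,"turn":0}])

```text
time: 14.08
tcp_pos: [481.8, -88.2, 126.5]
ee_rot: [1.903, 2.497, 0.0]
force: [2.7, 1.3, 2.6]
grip_width: 11.1
finger_force: 59.4
```

Call:
carry_out(steps=[{"x":0,"y":0,"z":0,"turn":0},{"x":0,"y":0,"z":0,"turn":0},{"x":0,"y":0,"z":0,"turn":0},{"x":0,"y":0,"z":0,"turn":0},{"x":0,"y":0,"z":0,"turn":0},{"x":0,"y":0,"z":0,"turn":0},{"x":0,"y":0,"z":0,"turn":0},{"x":0,"y":0,"z":0,"turn":0}], fingers=100)

```text
time: 15.08
tcp_pos: [481.1, -87.8, 126.2]
ee_rot: [1.905, 2.498, -0.0]
force: [0.4, 0.2, -0.6]
grip_width: 85.6
finger_force: 0.0
```

Call:
carry_out(steps=[{"x":0,"y":0,"z":-0.7,"turn":0},{"x":0,"y":0,"z":-2,"turn":0},{"x":0,"y":0,"z":-4,"turn":0},{"x":0,"y":0,"z":-7,"turn":0},{"x":0,"y":0,"z":-10,"turn":0},{"x":0,"y":0,"z":-12,"turn":0},{"x":0,"y":0,"z":-13,"turn":0},{"x":0,"y":0,"z":-13,"turn":0}])

```text
time: 16.08
tcp_pos: [481.5, -87.9, 257.0]
ee_rot: [1.904, 2.497, 0.001]
force: [0.2, -0.9, -1.0]
grip_width: 85.0
finger_force: 0.0
```

```bash
python3 - <<'E'
from h import *
import cv2
q=imaging.capture("side");w=imaging.capture("wrist")
B=cv2.resize(q[170:350,210:390],(400,400),interpolation=cv2.INTER_CUBIC);A=cv2.resize(w,(400,300))
A=np.vstack([A,np.zeros((100,400,3),np.uint8)])
cv2.imwrite("pics/w5.png",np.hstack([A,B])[:,:,::-1])
E
```

```text
(no output)
```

View pics/w5.png

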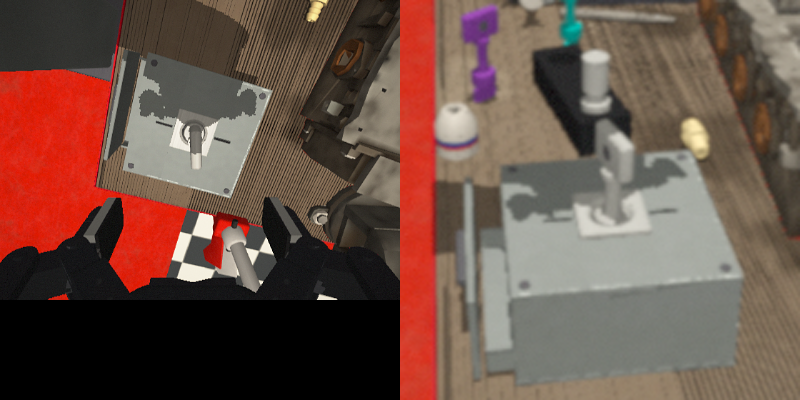

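The side view shows the key upright in the lock at (613,180), the drawer open at (470,280), and the gauge, chuck and fitting in place. The gripper is clear.

```bash
python3 -c "
from cell import bot
print(bot.finish_job())"
```

```text
the job is handed in; nothing more can be done
None
```

The key is fully home and upright in the lock, turned clockwise until the drawer sprang open, and released; the force readings I took stayed under about 7 N, and the plug gauge, drill chuck and hose fitting were not touched. The job was handed in at about 16 s, and the hand-in returned no verdict.

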